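Hold the interlock key in its reset position

ROBOT

A 6-joint arm with a two-finger parallel gripper is mounted at the origin on a cart in front of the work surface, level with it; the furniture and walls round the work are solid. World frame = base frame: x ahead of the robot, y to its left, z up, the work surface at z = 0. Lengths are in m, angles in degrees, forces in N, time in s.
With the tool pointing down it reaches from about 0.4 to 0.825 m from the base axis. Payload 7 kg.
Tool frame: the origin (TCP) lies at the very end of the fingers, on their centre line; the grasp point (between the pads) lies 19 mm behind it; z points along the fingers, y is the line along which they close (so a half turn about z gives the same grasp; the last joint's range is limited). The gripper opens to 88 mm and grips with 3 to 60 N. Pads are 19 mm wide; open, the fingers measure 130 mm over their backs; the gripper's body (78 mm by 193 mm) begins 47 mm behind the grasp point.
Start: joints at [85.491, 20.546, 0.682, 0, -70.136, -16.507], TCP at [0.242, 0.63, 0.227] pointing down, gripper open.
Joint ranges: [-176.03, 176.03], [-82.01, 121.73], [-58.28, 71.71], [-173.87, 95.51], [-174.79, -0.11], [-173.66, 173.66]. Speed limits (degrees/s): [136.94, 136.94, 172.46, 180, 180, 180].

INTERFACE

Orientations are given as [roll, pitch, yaw] about the fixed x, y, z axes, in that order (R = Rz(yaw) Ry(pitch) Rx(roll)).
In Python, from plant import r gives the robot as it stands. The module is installed in compiled form; this text tells all that it offers.
- The arm moves only by the tool jog_arm, never from a script. Its arguments are lists of equal length, an entry for each row: "travel": the shift along the tool's x, y, z each as a share of 50 cm, from -1 to 1, a list of three; "dr": the turn, a rotation vector about the tool's x, y, z each as a share of 360 degrees, from -1 to 1, a list of three; "claw": the opening, from 0 (shut) to 1 (fully open). A call has exactly 10 rows; each row is the pose to reach, as a shift and turn from the pose commanded when the call began, along the tool's axes at that moment, turning the shorter way round; what a row does not reach only later rows make up. A row lasts 1/8 s, in which the tool goes at most 62.5 mm and 10.7 degrees, less where a joint would pass 70% of its speed; a pose out of reach is approached as far as the arm can. A call with a number of a shift or a turn outside -1 to 1 is refused whole. A call with a gripper value outside its range is refused whole. The fingers move at their own pace and stop on an object; "newtons" is the grip in N (left out, the last holds). Time passes only in rows, so rows that repeat a pose let the fingers close, or fill a call up. It gives the time, the measured TCP pose, the force, the opening and the grip force at its end, in the units of the state.
- r.get_state(): the state, without advancing time (a new reading comes with each control period).
- r.capture(name): name is "side" or "top"; returns a dict with "pixels" (384x512x3 uint8, red, green, blue), "range_z" (384x512 float32, m along the optical axis (not along the pixel's ray), 0 where there is no reading), "fx", "fy", "cx", "cy" (pixels), "position" and "attitude" of the camera in the world. Camera axes: x right, y up, looking along -z (the intrinsics and any distortion apply to the point x, -y, -z); pixel columns grow to the right and rows downward; lengths in m; the calibration is good to about 2 mm. A picture is of the moment at which its call begins.
- r.close_job(): hands the job in; it is judged then, once.
Trained networks look in the newest picture that a camera, given by its name, has taken for a name from the list of things; names that differ only in an ending like _2 or _b are one class to them, and where a whole thing is asked for, a point or a joint stands for the part that bears it (a point fixed in the world has none). Each returns a list of dicts, best first, with "conf" (0 to 1); they miss things now and then, are a little off and sometimes report something else, mostly with a low value. They report only what shows in the picture. A call takes as long as a camera call. They do not tell look-alikes from the thing itself.
- r.boxes_of(name, camera): "extent" ([left, top, right, bottom] in pixels, round what is visible of it).
- r.regions_of(name, camera): "pixels" (384x512 bool, what is visible of it) and "extent" ([left, top, right, bottom] in pixels, round what is visible of it).
- r.tip_of(name, camera): "at" ([column, row] in pixels: a listed point, or the origin of a listed thing).
The state is a dict: "time_s": time; "joints": joint angles; "qd": joint speeds; "joint_torque": joint torques, N m; "tcp_pos": TCP position; "eef_rot": TCP orientation; "contact_force": force on the tool from outside, world axes, zero at the start; "moment": the same for the moment, N m; "gripper_width": finger opening in m; "gripper_force": force on a finger pad.
Only numpy, scipy, OpenCV 4.12 (cv2) and the standard library are available. Lean on these libraries where they do the work, as an engineer would, in place of code of your own. Each camera call takes 0.05 s, during which the arm holds its last target. There are 200 camera calls.

TASK

Reset the machine interlock: first slide the loose flat tongue into the slot low in the front of the switch box, fully home, and leave it there. Then take the key out of its rest, push it all the way down into the lock on top of the box, past the stiff spring pins, and turn it a quarter turn clockwise (seen from above) to its stop. The lock springs back if released, so finish still gripping the key and holding it turned; leave the other things on the table where they are.

Things in the scene. Friction and masses are not known exactly. Their poses are not given: they have to be found in the camera images.
- switch_box: Grey fixed metal interlock box, 130 mm deep (x), 200 mm wide (y), 60 mm high, at another place and yaw each time. Origin: centre of its underside; x points away from its front, y to its left, z up. The slot is low in the front face, 55 mm right of the middle; the round lock is on top, 50 mm left of the middle and 45 mm behind the front face.
- slot_mouth (a point): Middle of the slot's mouth in the box's front face, 3 mm above the table; x points level into the slot, y to the box's left, z up. The slot is 47 mm wide, open from the table (its floor) up to 14 mm, straight, and ends at a stop 60 mm in. The lock's axis is 45 mm behind (+x) and 105 mm left (+y) of this point.
- tongue: Loose flat steel plate with a half-round nose, 120 mm long (x), 44 mm wide (y), 6 mm thick, with an upright black grip near its tail (about 150 g). It lies right or left on the table, the key rest on the other side. Origin: middle of its underside; x points to the nose, z up.
- tongue_grip (a point): Centre of the tongue's grip, half-way up: a fin 26 mm long (x), 10 mm thick (y), 50 mm high, its top 56 mm above the plate's underside; pinch it across the 10 mm. This point is 31 mm above the underside, 98 mm behind the nose's tip, 22 mm ahead of the tail; with the tongue fully home it is 38 mm in front of the box's face.
- tongue_nose (a point): Foremost point of the tongue's half-round nose, 3 mm above its underside (half the thickness); x points ahead out of the nose, z up.
- key: The key (about 50 g), upright in its rest, blade down: a flat steel blade 24 mm wide (x), 5 mm thick (y), 36 mm long with a rounded tip, below a black block-shaped head on the same axis. Origin at the blade's tip, z up. It works either way round (half turn).
- key_head (a point): Centre of the key's head, a flat block 36 mm wide (x), 12 mm thick (y), 50 mm high; pinch it across the 12 mm. The blade's tip is 61 mm below this point; the head's underside (shoulder) 25 mm below.
- key_tip (a point): Lowest point of the key's blade, on its axis; x along the blade's width, y across its thickness, z up to the head.
- key_rest: Grey fixed block, 62 mm (x) by 46 mm (y) by 40 mm high, in whose slot the key stands with 36 mm of blade: lift it at least 40 mm to clear. Origin: centre of its underside; the slot's long side lies along x.
- keyway (a point): On the lock's axis, 63 mm above the table, level with the top of its round bezel (56 mm across, 34 mm opening). x: along the key slot's long side, z up; turns with the lock; at rest 45 degrees anticlockwise of the box's x. Slot 26 x 7 mm with a 2 mm funnel, from 3 mm below this point. Fully in, the key's shoulder rests on the bezel: tip 36 mm below, head centre 25 mm above this point.
- lock_plug (a joint): Turn of the lock, rad: 0 at rest, grows clockwise seen from above, stop at 1.57. A spring turns it back (0.035 N m at rest, 0.12 at the stop); the key has about 0.1 rad of play. Two pairs of spring pins, 15 and 26 mm below the bezel's top, hold the blade back with some 10 to 15 N until it is pushed or gently wiggled past.
- eraser: Small eraser in a card sleeve, 23 x 45 x 12 mm. A bystander that is to stay where it is; origin at the centre of its underside.
- tape_measure: Yellow tape measure lying on its side, 62 x 71 x 42 mm. A bystander that is to stay where it is; origin at the centre of its underside.
- staple_box: Small box of staples, 34 x 58 x 22 mm. A bystander that is to stay where it is; origin at the centre of its underside.
There are look-alikes about, which are no part of the job. What is shaped like the tongue but green is not meant. What is shaped like the key but orange is not meant.

How it is judged:
By the outcome, as a careful person would: the job done as asked, in the order asked, and still so for the second after the job is handed in, while the arm keeps its last pose, push and grip.
It also fails if it takes over 64 s, if anything falls off the work surface, if the arm or the gripper's body presses on something with over 40 N, if the wrist force passes 120 N, or if a joint passes its speed limit or range.

## Working session

There is one attempt and no reset: what is moved stays moved. The work goes in short steps, Python scripts to look and compute and a tool call to move; the robot and the scene stay as the last step left them, time stands still between calls to the robot, and variables do not carry over. Pictures are saved under pics/ and viewed, at most 10 in all, crops included, and the job is handed in when it is done.

Besides the shell and the picture viewer there is one more tool, called as name(argument=value, ...) on one line, values as JSON. jog_arm: Moves the arm, as the interface text tells. Its arguments: {"type":"object","properties":{"travel":{"type":"array"},"dr":{"type":"array"},"claw":{"type":"array"},"newtons":{"type":"number"}},"required":["travel","dr","claw"]}

```bash
ls; mkdir -p pics; cat > h.py <<'E'
import numpy as np, cv2
from scipy.spatial.transform import Rotation as R
from plant import r
def cap(n):
    c=r.capture(n); return c
def att(c):
    a=np.array(c["attitude"],float)
    if a.shape==(3,3): return a
    if a.size==3: return R.from_euler('xyz',a,degrees=True).as_matrix()
    return R.from_quat(a).as_matrix()
def cloud(c):
    z=c["range_z"]; v,u=np.mgrid[0:384,0:512]
    p=np.stack([(u-c["cx"])/c["fx"]*z,-(v-c["cy"])/c["fy"]*z,-z],-1)
    w=p@att(c).T+np.array(c["position"]); w[z==0]=np.nan
    return w
def onplane(c,uv,h):
    d=att(c)@np.array([(uv[0]-c["cx"])/c["fx"],-(uv[1]-c["cy"])/c["fy"],-1]); p=np.array(c["position"])
    return p+d*(h-p[2])/d[2]
E
python3 - <<'E'
from h import *
for n in("top","side"):
    c=cap(n); print(n,{k:(v if np.size(v)<10 else np.shape(v)) for k,v in c.items()})
    cv2.imwrite(f"pics/{n}0.png",c["pixels"][:,:,::-1])
    for t in("switch_box","slot_mouth","tongue","tongue_grip","tongue_nose","key","key_head","key_rest","keyway","eraser","tape_measure","staple_box"):
        b=r.boxes_of(t,n); p=r.tip_of(t,n)
        print(t,[(round(x["conf"],2),np.round(x["extent"]).astype(int).tolist()) for x in b[:3]],[(round(x["conf"],2),np.round(x["at"],1).tolist()) for x in p[:3]])
s=r.get_state(); print(s)
E
```

```text
pics
top {'pixels': (384, 512, 3), 'range_z': (384, 512), 'fx': 349.3958000368155, 'fy': 349.3958000368155, 'cx': 254.1090761246651, 'cy': 187.08040200192204, 'position': array([0.4043188 , 0.02739967, 1.22415096]), 'attitude': array([  7.34000907,   1.08650878, -89.89789421])}
switch_box [(0.87, [228, 131, 291, 181])] [(0.56, [258.1, 153.8])]
slot_mouth [(0.95, [226, 132, 290, 180])] [(0.79, [271.2, 178.8])]
tongue [(0.93, [137, 214, 153, 252]), (0.85, [181, 185, 198, 222])] [(0.66, [190.0, 156.1]), (0.59, [142.7, 230.6]), (0.56, [185.3, 203.0])]
tongue_grip [(0.76, [135, 218, 154, 254]), (0.58, [180, 190, 192, 220])] [(0.86, [183.3, 215.5]), (0.61, [137.8, 246.6]), (0.54, [372.2, 172.3])]
tongue_nose [(0.93, [180, 187, 198, 224]), (0.89, [134, 218, 153, 252])] [(0.85, [149.0, 215.3]), (0.83, [184.7, 189.6]), (0.49, [231.4, 224.6])]
key [(0.62, [329, 203, 343, 209]), (0.56, [358, 200, 368, 206]), (0.48, [338, 230, 349, 234])] [(0.63, [328.3, 205.6]), (0.52, [340.2, 232.1]), (0.45, [356.8, 204.3])]
key_head [(0.56, [358, 197, 371, 210]), (0.52, [339, 230, 352, 235]), (0.5, [229, 132,
[... 2100 characters left out ...]
296.2, 317.7])]
{'time_s': 2.5, 'joints': array([ 8.54910220e+01,  2.05481571e+01,  6.81941718e-01,  2.75103185e-04,
       -7.01373377e+01, -1.65067795e+01]), 'qd': array([ 0.03036897, -0.08903887,  0.12897062,  0.14448749, -0.0725813 ,
        0.07406588]), 'joint_torque': array([-1.83951124e-03, -5.82359827e+01,  2.93307781e+01,  7.00267017e+00,
        1.24400112e-02, -3.18771049e-05]), 'tcp_pos': array([0.24208365, 0.63006428, 0.22654168]), 'eef_rot': array([ 1.79996667e+02, -1.25760051e-03, -2.10156639e+01]), 'contact_force': array([0.13669379, 0.24991034, 0.07147227]), 'moment': array([-0.03401644, -0.05461741,  0.01262301]), 'gripper_force': 0.0, 'gripper_width': 0.08755863806528914}
```

```bash
python3 - <<'E'
import cv2
a=cv2.imread("pics/top0.png")[120:265,120:400]; cv2.imwrite("pics/topc.png",cv2.resize(a,None,fx=2.85,fy=2.85,interpolation=cv2.INTER_CUBIC))
a=cv2.imread("pics/side0.png")[100:345,170:350]; cv2.imwrite("pics/sidec.png",cv2.resize(a,None,fx=2.4,fy=2.4,interpolation=cv2.INTER_CUBIC))
E
```

```text
(no output)
```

View pics/topc.png

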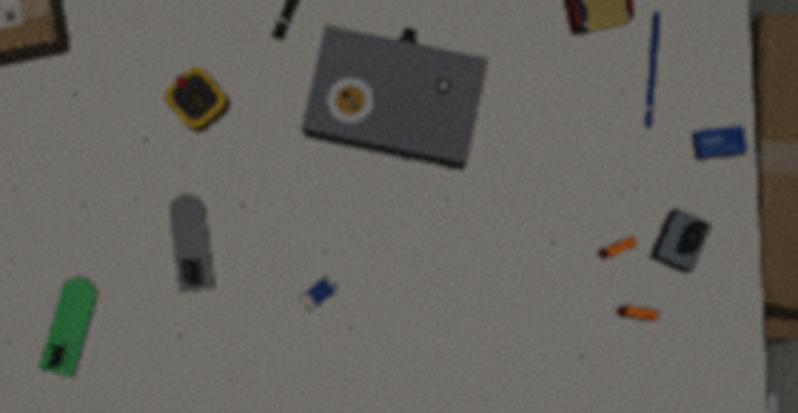

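View pics/sidec.png

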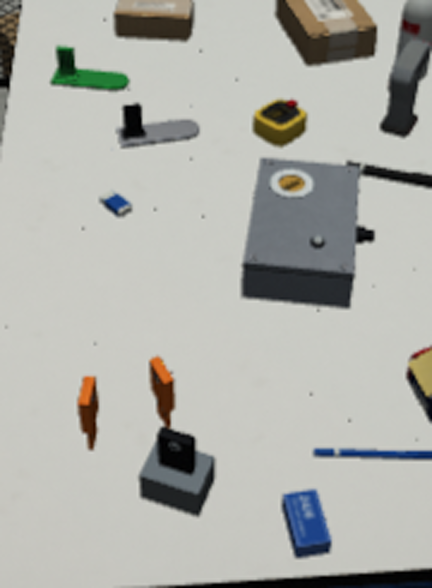

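```bash
cat > meas.py <<'E'
from h import *
np.set_printoptions(precision=4,suppress=True)
def rect(P,name):
    if len(P)<5: print(name,"few",len(P)); return
    c,s,a=cv2.minAreaRect((P[:,:2]*1000).astype(np.float32)); print(name,len(P),"c",np.round(c,1),"size",np.round(s,1),"ang",round(a,1),"z med/p95",np.round(np.percentile(P[:,2],[50,95])*1000,1))
E
python3 - <<'E'
from meas import *
for n in("top","side"):
    c=cap(n); np.savez(f"{n}.npz",**c); w=cloud(c); W=w.reshape(-1,3); W=W[~np.isnan(W[:,0])]
    tab=W[(abs(W[:,2])<.03)]; print(n,"table z",np.median(tab[:,2]),tab[:,2].std())
    for t in("switch_box","tongue","key_rest","key"):
        for m in r.regions_of(t,n)[:3]:
            P=w[m["pixels"]]; P=P[~np.isnan(P[:,0])]; print(t,round(m["conf"],2),np.round(m["extent"]))
            rect(P,"  all"); 
            if t=="switch_box": rect(P[P[:,2]>.05],"  top")
            if t=="tongue": rect(P[P[:,2]>.03],"  fin"); rect(P[(P[:,2]<.02)],"  plate")
            if t in("key_rest","key"): rect(P[P[:,2]>.055],"  head"); rect(P[(P[:,2]<.048)&(P[:,2]>.03)],"  rest top")
E
```

```text
top table z -0.0009874044902562495 0.005083682143668419
switch_box 0.94 [228. 129. 291. 182.]
  all 2349 c [681.6  38.7] size [211.2 151.9] ang 78.2 z med/p95 [59.4 63.6]
  top 2176 c [672.2  34.9] size [200.1 131.6] ang 77.9 z med/p95 [59.7 63.7]
tongue 0.93 [135. 215. 155. 252.]
  all 386 c [396.4 432. ] size [ 43.  115.4] ang 75.6 z med/p95 [ 5.9 43.9]
  fin 31 c [359.3 439.2] size [ 6.  24.4] ang 78.3 z med/p95 [47.8 56. ]
  plate 346 c [396.4 432. ] size [ 43.  115.4] ang 75.6 z med/p95 [ 5.6 10.4]
tongue 0.74 [181. 189. 199. 220.]
  all 411 c [497.6 285.9] size [117.1  43.6] ang 8.1 z med/p95 [ 5.7 52.8]
  fin 35 c [461.3 280.3] size [25.3 11.1] ang 11.2 z med/p95 [53.7 56.6]
  plate 372 c [497.6 285.9] size [117.1  43.6] ang 8.1 z med/p95 [ 5.5 10.4]
key_rest 0.48 [344. 195. 365. 217.]
  all 210 c [ 498.  -307.8] size [46.2 63.1] ang 65.9 z med/p95 [38.4 43.4]
  head few 1
  rest top 155 c [ 498.5 -308.4] size [46.3 61.3] ang 65.1 z med/p95 [39.  42.7]
key 0.39 [335. 229. 352. 234.]
  all 71 c [ 412.8 -249. ] size [45.1 21. ] ang 85.4 z med/p95 [82.5 87.3]
  head 48 c [ 412.5 
[... 1139 characters left out ...]
d/p95 [65.1 86.7]
  head 126 c [ 486.  -223.9] size [11.9 37. ] ang 24.3 z med/p95 [80.8 87.2]
  rest top 24 c [ 486.9 -224.9] size [12.4 32.3] ang 26.0 z med/p95 [42.  47.1]
key 0.65 [204. 255. 209. 287.]
  all 189 c [ 410.3 -236.1] size [55.1 16. ] ang 84.0 z med/p95 [69.6 86.7]
  head 125 c [ 410.7 -245. ] size [37.4 13.4] ang 83.9 z med/p95 [82.8 87. ]
  rest top 22 c [ 415.4 -247.1] size [33.6  8.9] ang 65.4 z med/p95 [42.8 47.5]
key 0.47 [233. 284. 251. 294.]
  all 238 c [ 492.1 -305.8] size [16.6 46.9] ang 51.9 z med/p95 [74.5 90.9]
  head 191 c [ 497. -309.] size [11.8 35.5] ang 64.9 z med/p95 [79.5 91.1]
  rest top 22 c [ 491.5 -304.9] size [13.8 45.4] ang 49.3 z med/p95 [43.9 47.1]
```

jog_arm(travel=[[0.6584,0.4983,0.2332],[0.6584,0.4983,0.2332],[0.6584,0.4983,0.2332],[0.6584,0.4983,0.2332],[0.6584,0.4983,0.2332],[0.6584,0.4983,0.2332],[0.6584,0.4983,0.2332],[0.6584,0.4983,0.2332],[0.6584,0.4983,0.2332],[0.6584,0.4983,0.2332]], dr=[[0,0,-0.082],[0,0,-0.082],[0,0,-0.082],[0,0,-0.082],[0,0,-0.082],[0,0,-0.082],[0,0,-0.082],[0,0,-0.082],[0,0,-0.082],[0,0,-0.082]], claw=[0.6,0.6,0.6,0.6,0.6,0.6,0.6,0.6,0.6,0.6], newtons=30)

```text
time_s: 4.25
tcp_pos: [0.46, 0.2805, 0.1104]
eef_rot: [-180.0, -0.0, 8.6]
contact_force: [-0.1, 0.1, 1.1]
gripper_width: 0.0529
gripper_force: 0.0
```

jog_arm(travel=[[0,0,0.06],[0,0,0.12],[0,0,0.16],[0,0,0.18],[0,0,0.192],[0,0,0.192],[0,0,0.192],[0,0,0.192],[0,0,0.192],[0,0,0.192]], dr=[[0,0,0],[0,0,0],[0,0,0],[0,0,0],[0,0,0],[0,0,0],[0,0,0],[0,0,0],[0,0,0],[0,0,0]], claw=[0.6,0.6,0.6,0.6,0.6,0.4,0.2,0.05,0,0], newtons=30)

```text
time_s: 5.5
tcp_pos: [0.4603, 0.2797, 0.0143]
eef_rot: [-180.0, -0.0, 8.5]
contact_force: [-0.6, 0.9, 0.8]
gripper_width: 0.0102
gripper_force: 29.9
```

```bash
python3 - <<'E'
from meas import *
print(r.get_state()["tcp_pos"],r.get_state()["eef_rot"],r.get_state()["gripper_width"],r.get_state()["gripper_force"])
# lock and eraser from saved clouds
for n in("top","side"):
    c=np.load(f"{n}.npz"); im=c["pixels"].astype(int); w=cloud(c)
    m=(im.min(-1)>110)&(abs(w[...,2]-.062)<.012)&(abs(w[...,0]-.6626)<.06)&(abs(w[...,1]-.0883)<.06)
    P=w[m]; rect(P,n+" bezel"); print(P.mean(0))
    x=np.array([.9778,-.2096,0]);y=np.array([.2096,.9778,0])
    W=w.reshape(-1,3); q=W-np.array([.6717,.0352,0]); T=(abs(q[:,2]-.06)<.008)&(abs(q@x)<.09)&(abs(q@y)<.13)
    print("box ext x",np.percentile((q@x)[T],[.5,1,50,99,99.5])*1000,"y",np.percentile((q@y)[T],[.5,1,50,99,99.5])*1000)
c=np.load("top.npz"); print("eraser",onplane(c,(233.7,224),.012))
E
C="460 279.4 14 8.5" python3 go.py "460 279.4 54 8.5" "478.3 20.4 54 -12.1"
```

```text
[0.4603 0.2797 0.0143] [-179.9699   -0.0347    8.5059] 0.010214107444008788 29.949578940868378
top bezel few 0
[nan nan nan]
box ext x [-64.4396 -64.1248  -0.3052  64.6249  65.0467] y [-99.0404 -98.0045  -1.1471  98.0803  99.0645]
side bezel 613 c [671.7  80. ] size [120.4 114.7] ang 78.3 z med/p95 [60.1 63.4]
[0.6736 0.0819 0.0603]
box ext x [-65.9047 -65.3227  -0.9245  62.1584  62.9356] y [-99.6106 -98.7636 -11.4409  99.8522 101.006 ]
eraser [0.4319 0.121  0.012 ]
460 279.4 54 8.5 travel [-0.0, 0.0, -0.08] dr [0.0, 0.0, 0.0]
478.3 20.4 54 -12.1 travel [-0.0404, 0.5177, -0.08] dr [-0.0, -0.0, 0.0572]<stdin>:7: RuntimeWarning: Mean of empty slice.
  ret = um.true_divide(
```

jog_arm(travel=[[0,0,-0.04],[0,0,-0.08],[-0.008,0.1,-0.08],[-0.016,0.2,-0.08],[-0.024,0.3,-0.08],[-0.032,0.4,-0.08],[-0.038,0.48,-0.08],[-0.0404,0.5177,-0.08],[-0.0404,0.5177,-0.04],[-0.0404,0.5177,-0.004]], dr=[[0,0,0],[0,0,0],[0,0,0.01],[0,0,0.02],[0,0,0.03],[0,0,0.04],[0,0,0.05],[0,0,0.0572],[0,0,0.0572],[0,0,0.0572]], claw=[0,0,0,0,0,0,0,0,0,0], newtons=40)

```text
time_s: 6.75
tcp_pos: [0.4782, 0.0199, 0.0156]
eef_rot: [-180.0, -0.0, -12.2]
contact_force: [0.5, -0.8, -1.9]
gripper_width: 0.0098
gripper_force: 40.0
```

```bash
python3 - <<'E'
from meas import *
print(r.get_state()["tcp_pos"]*1000,r.get_state()["eef_rot"],r.get_state()["gripper_width"],r.get_state()["contact_force"])
x=np.array([.9778,-.2096,0]);y=np.array([.2096,.9778,0]); mo=np.array([.5966,-.005,0])
for n in("top","side"):
    c=cap(n); np.savez(n+"1.npz",**c); w=cloud(c); cv2.imwrite(f"pics/{n}1.png",c["pixels"][:,:,::-1])
    q=w-mo; a=q@x;b=q@y
    m=(a>-.09)&(a<-.006)&(abs(b)<.05)&(w[...,2]>.004)&(w[...,2]<.012)
    print(n,m.sum(),"along",np.percentile(a[m],[1,99])*1000,"across",np.percentile(b[m],[1,5,50,95,99])*1000,"z",np.percentile(w[m][:,2],[10,50,90])*1000)
    print(r.tip_of("slot_mouth",n)[:2], r.tip_of("tongue_nose",n)[:3])
a=cv2.imread("pics/top1.png")[130:250,200:320]; b=cv2.imread("pics/side1.png")[130:250,200:320]
cv2.imwrite("pics/c1.png",cv2.resize(np.hstack([a,b]),None,fx=3.3,fy=3.3,interpolation=cv2.INTER_CUBIC))
E
```

```text
[478.2314  19.8942  15.5565] [-179.9866   -0.0094  -12.1582] 0.009788080665967923 [ 0.5099 -0.8026 -1.8699]Traceback (most recent call last):
  File "<stdin>", line 8, in <module>
    return _quantile_unchecked(
        a, q, axis, out, overwrite_input, method, keepdims, weights)
    return _ureduce(a,
                    func=_quantile_ureduce_func,
    ...<5 lines>...
                    overwrite_input=overwrite_input,
                    method=method)
    r = func(a, **kwargs)
    result = _quantile(arr,
                       quantiles=q,
    ...<2 lines>...
                       out=out,
                       weights=wgt)
    slices_having_nans = np.isnan(arr[-1, ...])
                                  ~~~^^^^^^^^^
IndexError: index -1 is out of bounds for axis 0 with size 0
```

```bash
python3 - <<'E'
from meas import *
x=np.array([.9778,-.2096,0]);y=np.array([.2096,.9778,0]); mo=np.array([.5966,-.005,0])
n="side"
c=cap(n); np.savez(n+"1.npz",**c); w=cloud(c); cv2.imwrite(f"pics/{n}1.png",c["pixels"][:,:,::-1])
q=w-mo; a=q@x;b=q@y
m=(a>-.09)&(a<-.006)&(abs(b)<.05)&(w[...,2]>.004)&(w[...,2]<.016)
print(m.sum())
if m.sum()>5: print("along",np.percentile(a[m],[1,99])*1000,"across",np.percentile(b[m],[1,5,50,95,99])*1000,"z",np.percentile(w[m][:,2],[10,50,90])*1000)
for h,t in((.003,"slot_mouth"),(.005,"tongue_nose")):
    for e in r.tip_of(t,n)[:2]:
        p=onplane(c,e["at"],h)-mo; print(t,e,p@x*1000,p@y*1000)
b=cv2.imread("pics/side1.png")[120:240,200:340]
cv2.imwrite("pics/c1.png",cv2.resize(b,None,fx=5,fy=5,interpolation=cv2.INTER_CUBIC))
E
```

```text
200
along [-88.6612 -25.6973] across [-24.1342 -22.3871  -2.6617  17.9982  20.7531] z [4.5167 5.9887 7.8903]
slot_mouth {'at': [272.9, 212.2], 'conf': 0.86} 1.5100495410898815 2.547545084954414
tongue_nose {'at': [266.1, 209.9], 'conf': 0.72} -19.602123256538523 7.320173714638491
tongue_nose {'at': [243.1, 207.7], 'conf': 0.29} -89.41035145781093 6.735580804225985
```

View pics/c1.png

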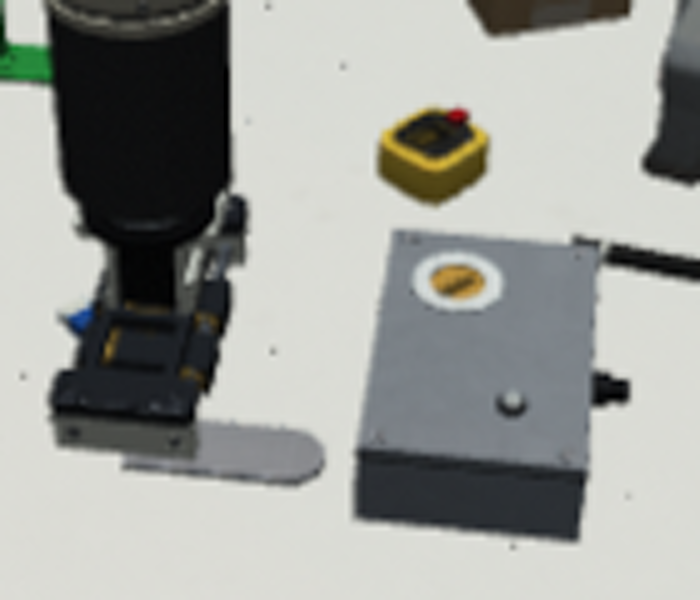

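jog_arm(travel=[[0.01,0,0],[0.02,0,0],[0.03,0,0],[0.04,0,0],[0.048,0,0],[0.054,0,0],[0.06,0,0],[0.066,0,0],[0.072,0,0],[0.08,0,0]], dr=[[0,0,0],[0,0,0],[0,0,0],[0,0,0],[0,0,0],[0,0,0],[0,0,0],[0,0,0],[0,0,0],[0,0,0]], claw=[0,0,0,0,0,0,0,0,0,0])

```text
time_s: 8.2
tcp_pos: [0.5176, 0.012, 0.016]
eef_rot: [-180.0, -0.0, -12.1]
contact_force: [0.4, 0.1, -1.8]
gripper_width: 0.01
gripper_force: 40.0
```

```bash
cat > st.py <<'E'
from meas import *
s=r.get_state(); Rt=R.from_euler('xyz',s["eef_rot"],degrees=True).inv()
print("t",s["time_s"],"p",s["tcp_pos"]*1000,s["eef_rot"],"F tool",Rt.apply(s["contact_force"]),"M tool",Rt.apply(s["moment"]),"w",s["gripper_width"],s["gripper_force"])
E
python3 st.py
```

```text
t 8.2 p [517.6315  12.0322  15.9806] [-179.9994   -0.0004  -12.0835] F tool [ 0.4112 -0.1501  1.8462] M tool [ 0.0191 -0.0434 -0.0038] w 0.009954561120361713 39.99966859817505
```

jog_arm(travel=[[0.016,0,0],[0.032,0,0],[0.048,0,0],[0.06,0,0],[0.07,0,0],[0.076,0,0],[0.08,0,0],[0.084,0,0],[0.087,0,0],[0.09,0,0.002]], dr=[[0,0,0],[0,0,0],[0,0,0],[0,0,0],[0,0,0],[0,0,0],[0,0,0],[0,0,0],[0,0,0],[0,0,0]], claw=[0,0,0,0,0,0,0,0,0,0])

```text
time_s: 9.45
tcp_pos: [0.5586, 0.0028, 0.0145]
eef_rot: [179.9, 0.3, -12.1]
contact_force: [-16.2, 10.2, 13.4]
gripper_width: 0.0098
gripper_force: 40.0
```

```bash
python3 st.py
```

```text
t 9.45 p [558.5603   2.8021  14.4577] [179.944    0.2673 -12.1395] F tool [-18.0231  -6.5193 -13.3369] M tool [ 2.3677 -5.864  -0.0608] w 0.009838587083091212 40.00243306159973
```

jog_arm(travel=[[0.002,0,-0.001],[0.004,0,-0.001],[0.006,0,-0.001],[0.006,0.0,-0.001],[0.003,0,-0.001],[0,0,-0.001],[0,0,-0.001],[0,0,-0.001],[0,0,-0.001],[0,0,-0.001]], dr=[[0,0,0],[0,0,0],[0,0,0],[0,0,0],[0,0,0],[0,0,0],[0,0,0],[0,0,0],[0,0,0],[0,0,0]], claw=[0,0,0,0,0,0,0,0.2,0.4,0.5])

```text
time_s: 10.7
tcp_pos: [0.5619, 0.0026, 0.0157]
eef_rot: [-180.0, -0.0, -12.1]
contact_force: [0.9, 0.1, 0.1]
gripper_width: 0.0318
gripper_force: 0.0
```

```bash
python3 st.py; python3 go.py "559 3 114 -12.1" "540 -80 160 -18" "497 -309 160 -24.5"
```

```text
t 10.7 p [561.8943   2.6313  15.6847] [-179.9848   -0.0419  -12.0865] F tool [ 0.8858 -0.2959 -0.1158] M tool [-0.0299 -0.0016  0.0184] w 0.03184524294743283 0.0
559 3 114 -12.1 travel [-0.0057, 0.0004, -0.1966] dr [-0.0, -0.0001, 0.0]
540 -80 160 -18 travel [-0.008, 0.1707, -0.2887] dr [-0.0, -0.0001, 0.0164]
497 -309 160 -24.5 travel [0.0038, 0.6365, -0.2888] dr [-0.0001, -0.0001, 0.0345]
```

jog_arm(travel=[[0,0,-0.06],[0,0,-0.16],[-0.004,0.02,-0.27],[-0.008,0.1,-0.2887],[-0.006,0.2,-0.2887],[-0.003,0.3,-0.2887],[0,0.42,-0.2887],[0.002,0.54,-0.2887],[0.0038,0.6365,-0.2887],[0.0038,0.6365,-0.2887]], dr=[[0,0,0],[0,0,0],[0,0,0],[0,0,0.008],[0,0,0.016],[0,0,0.022],[0,0,0.028],[0,0,0.0345],[0,0,0.0345],[0,0,0.0345]], claw=[0.5,0.5,0.5,0.5,0.5,0.5,0.5,0.5,0.5,0.5])

```text
time_s: 11.95
tcp_pos: [0.4956, -0.3119, 0.1595]
eef_rot: [180.0, 0.0, -24.8]
contact_force: [-1.9, 1.3, -0.3]
gripper_width: 0.0437
gripper_force: 0.0
```

```bash
python3 st.py; python3 - <<'E'
from meas import *
x=np.array([.9778,-.2096,0]);y=np.array([.2096,.9778,0]); mo=np.array([.5966,-.005,0])
ims=[]
for n in("top","side"):
    c=cap(n); np.savez(n+"2.npz",**c); w=cloud(c); im=c["pixels"]
    q=w-mo; a=q@x;b=q@y
    m=(a>-.09)&(a<-.006)&(abs(b)<.05)&(w[...,2]>.035)&(w[...,2]<.075)
    print(n,"fin",m.sum(), "along,across",np.nanmedian(a[m])*1000,np.nanmedian(b[m])*1000, np.nanpercentile(a[m],[2,98])*1000)
    T=(abs(w[...,2]-.06)<.008)&(a>-.02)&(a<.15)&(b>-.05)&(b<.17)
    print("box top x",np.percentile(a[T],[.5,1,99,99.5])*1000,"y",np.percentile(b[T],[.5,1,99,99.5])*1000)
    # bezel: bright, low saturation
    L=im.astype(int).min(-1); near=(abs(a-.045)<.05)&(abs(b-.105)<.045)&(w[...,2]>.045)
    hi=near&(L>np.median(L[near])+40); print("bezel n",hi.sum(),a[hi].mean()*1000,b[hi].mean()*1000, L[near].min(),np.median(L[near]),L[near].max())
    if hi.sum()>20:
        v,u=np.nonzero(hi); e=cv2.fitEllipse(cv2.convexHull(np.stack([u,v],1).astype(np.float32))); p=onplane(c,e[0],.063)-mo; print("ellipse",e,p@x*1000,p@y*1000)
    for e in r.tip_of("keyway",n)[:1]: p=onplane(c,e["at"],.063)-mo; print("net keyway",e,p@x*1000,p@y*1000)
    if n=="side":
        k=(abs(w[...,0]-.497)<.035)&(abs(w[...,1]+.309)<.035)&(w[...,2]>.055)&(w[...,2]<.1); rect(w[k],"key")
    ys,xs=(140,225) if n=="top" else (155,235); s=im[ys-35:ys+65, xs-5:xs+95,::-1]; ims.append(cv2.resize(s,None,fx=4,fy=4,interpolation=cv2.INTER_CUBIC))
cv2.imwrite("pics/c2.png",np.hstack(ims))
E
```

```text
t 11.95 p [ 495.5941 -311.9406  159.5277] [179.9785   0.0137 -24.7558] F tool [-2.2116 -0.3686  0.2637] M tool [ 0.0351 -0.026   0.0166] w 0.04372059298522046 0.0
top fin 25 along,across -38.0824847314506 -1.5568653838169275 [-49.9104 -25.3314]
box top x [  0.5731   0.8549 129.4056 130.1692] y [-44.0813 -43.1092 153.1791 154.1422]
bezel n 76 46.67036883484997 107.34805887102911 25 76.0 135
ellipse ((242.3895721435547, 154.7125701904297), (14.773858070373535, 14.814960479736328), 90.4862060546875) 46.71530393245092 106.834825744333
net keyway {'at': [242.0, 153.7], 'conf': 0.42} 49.867058354883994 108.88616711361006
side fin 0 along,across nan nan nan
box top x [ -0.8349   0.0352 127.1309 127.9444] y [-44.8931 -44.3516 155.1645 156.9592]
bezel n 104 41.71120389833663 107.66453313456465 37 144.0 232
ellipse ((284.4752502441406, 177.06820678710938), (14.878421783447266, 30.818790435791016), 85.29930114746094) 24.45628106757271 98.58585731587819
net keyway {'at': [291.5, 177.0], 'conf': 0.47} 45.68105198691578 102.00557110214875
key 185 c [ 497.2 -308.4] size [13.9 35.6] ang 67.0 z med/p95 [79.  90.8]
  return np.nanmean(a, axis, out=out, keepdims=keepdims)
  return np.nanmean(a, axis, out=out, keepdims=keepdims)
```

View pics/c2.png

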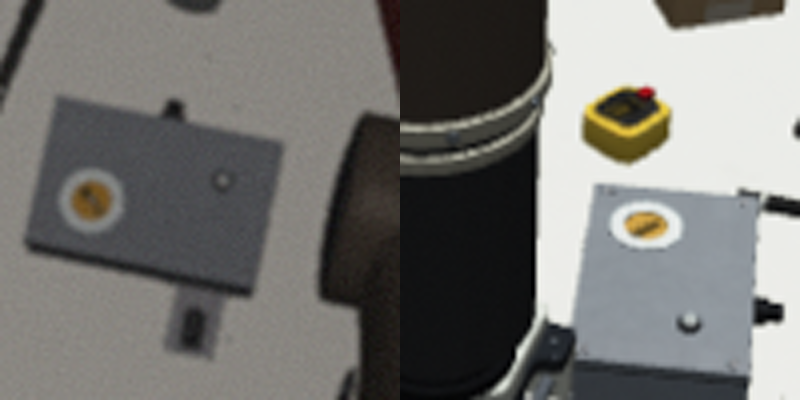

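```bash
python3 - <<'E'
from meas import *
s=r.get_state(); print(s["joints"],s["tcp_pos"],s["eef_rot"])
E
python3 go.py "497.2 -308.7 120 -24" "497.2 -308.7 46 -24"
```

```text
[-12.679   15.1039 -16.3196  -0.0042 -58.5693  78.2071] [ 0.4968 -0.3083  0.1599] [-179.995    -0.0063  -24.4741]
497.2 -308.7 120 -24 travel [0.0009, 0.0004, 0.0797] dr [-0.0, -0.0, -0.0013]
497.2 -308.7 46 -24 travel [0.0009, 0.0004, 0.2277] dr [-0.0, -0.0, -0.0013]
```

jog_arm(travel=[[0.0009,0.0004,0.05],[0.0009,0.0004,0.1],[0.0009,0.0004,0.15],[0.0009,0.0004,0.19],[0.0009,0.0004,0.215],[0.0009,0.0004,0.228],[0.0009,0.0004,0.228],[0.0009,0.0004,0.228],[0.0009,0.0004,0.228],[0.0009,0.0004,0.228]], dr=[[0,0,-0.0013],[0,0,-0.0013],[0,0,-0.0013],[0,0,-0.0013],[0,0,-0.0013],[0,0,-0.0013],[0,0,-0.0013],[0,0,-0.0013],[0,0,-0.0013],[0,0,-0.0013]], claw=[0.5,0.5,0.5,0.5,0.5,0.5,0.3,0.1,0,0], newtons=15)

```text
time_s: 13.4
tcp_pos: [0.4975, -0.309, 0.0463]
eef_rot: [-179.9, -0.1, -24.1]
contact_force: [0.9, 2.8, 2.1]
gripper_width: 0.0118
gripper_force: 15.0
```

```bash
python3 st.py; C="497.2 -308.7 46 -24" python3 go.py "497.2 -308.7 146 -24" "560 -200 175 -10"
```

```text
t 13.4 p [ 497.5131 -309.0017   46.2794] [-179.9497   -0.0651  -24.0602] F tool [-0.3302 -2.8819 -2.096 ] M tool [ 1.1908 -0.3441  0.0794] w 0.011839723577790066 14.993762522935867
497.2 -308.7 146 -24 travel [0.0, 0.0, -0.2] dr [0.0, 0.0, 0.0]
560 -200 175 -10 travel [0.0263, -0.2497, -0.258] dr [0.0, 0.0, -0.0389]
```

```bash
C="497.2 -308.7 46 -24" python3 go.py "497.2 -308.7 160 -24" "663.2 88.4 160 32.9" "663.2 88.4 135 32.9"
```

```text
497.2 -308.7 160 -24 travel [0.0, 0.0, -0.228] dr [0.0, 0.0, 0.0]
663.2 88.4 160 32.9 travel [-0.0197, -0.8606, -0.228] dr [-0.0, 0.0, -0.1581]
663.2 88.4 135 32.9 travel [-0.0197, -0.8606, -0.178] dr [-0.0, 0.0, -0.1581]
```

jog_arm(travel=[[0,0,0],[0,0,0],[0,0,-0.01],[0,0,-0.03],[0,0,-0.06],[0,0,-0.1],[0,0,-0.15],[0,0,-0.2],[0,0,-0.228],[0,0,-0.228]], dr=[[0,0,0],[0,0,0],[0,0,0],[0,0,0],[0,0,0],[0,0,0],[0,0,0],[0,0,0],[0,0,0],[0,0,0]], claw=[0,0,0,0,0,0,0,0,0,0], newtons=50)

```text
time_s: 14.65
tcp_pos: [0.4973, -0.3097, 0.1607]
eef_rot: [-180.0, -0.1, -24.0]
contact_force: [0.4, 1.2, -1.4]
gripper_width: 0.0121
gripper_force: 50.0
```

jog_arm(travel=[[-0.0025,-0.1,0],[-0.005,-0.2,0],[-0.0075,-0.3,0],[-0.01,-0.4,0],[-0.0125,-0.5,0],[-0.015,-0.6,0],[-0.017,-0.7,0],[-0.019,-0.79,0],[-0.0197,-0.8606,0.02],[-0.0197,-0.8606,0.05]], dr=[[0,0,-0.018],[0,0,-0.036],[0,0,-0.054],[0,0,-0.072],[0,0,-0.09],[0,0,-0.108],[0,0,-0.126],[0,0,-0.144],[0,0,-0.1581],[0,0,-0.1581]], claw=[0,0,0,0,0,0,0,0,0,0])

```text
time_s: 15.9
tcp_pos: [0.6636, 0.0898, 0.1328]
eef_rot: [-180.0, 0.1, 33.1]
contact_force: [-0.6, -1.0, -0.8]
gripper_width: 0.0117
gripper_force: 50.0
```

```bash
python3 st.py; python3 - <<'E'
from meas import *
c=cap("side"); np.savez("side3.npz",**c); w=cloud(c); im=c["pixels"]
s=r.get_state(); t=s["tcp_pos"]; Rt=R.from_euler('xyz',s["eef_rot"],degrees=True).as_matrix(); print(t,s["eef_rot"])
q=(w-t)@Rt
m=(abs(q[...,0])<.03)&(abs(q[...,1])<.015)&(q[...,2]>.002)&(q[...,2]<.05)
print(m.sum()); 
for lo in range(2,50,6):
    k=m&(q[...,2]*1000>=lo)&(q[...,2]*1000<lo+6)
    if k.sum()>2: print(lo,k.sum(),"x",np.percentile(q[k][:,0],[3,50,97])*1000,"y",np.percentile(q[k][:,1],[10,50,90])*1000)
for e in r.tip_of("key_tip","side")[:2]: print("tip",e, np.array((w[int(e["at"][1]),int(e["at"][0])]-t)@Rt)*1000)
b=im[115:215,240:360,::-1]; cv2.imwrite("pics/c3.png",cv2.resize(b,None,fx=6,fy=6,interpolation=cv2.INTER_CUBIC))
E
```

```text
t 15.9 p [663.5747  89.7774 132.7657] [-179.9859    0.0738   33.0588] F tool [-1.0313  0.5097  0.8112] M tool [-0.1002 -0.0692 -0.0039] w 0.011673108379305337 49.996660351753235
[0.6615 0.0882 0.1301] [-179.8986    0.2992   32.905 ]
55
2 4 x [-13.6026 -11.6098  -4.2611] y [-1.8811  1.3724  2.7466]
8 6 x [-11.4232  -5.9064   2.0614] y [-1.7075  0.0488  0.5938]
14 11 x [-8.9946 -0.0242  9.2583] y [-1.6239 -0.2201  2.6797]
20 13 x [-9.1295 -1.4134 12.663 ] y [-1.41    0.3769  2.6235]
26 9 x [-10.5163   4.9701  13.4142] y [-1.3304 -0.3474  0.4828]
32 9 x [-11.0401  -4.1543   4.7558] y [-1.9616 -0.1699  1.706 ]
38 3 x [ 8.2272 12.3888 16.2996] y [-2.8432 -2.8287 -2.3213]
tip {'at': [239.6, 277.3], 'conf': 0.58} [-319.388   177.7901  122.93  ]
tip {'at': [207.5, 283.1], 'conf': 0.5} [-397.4298  151.7933  112.5718]
```

View pics/c3.png

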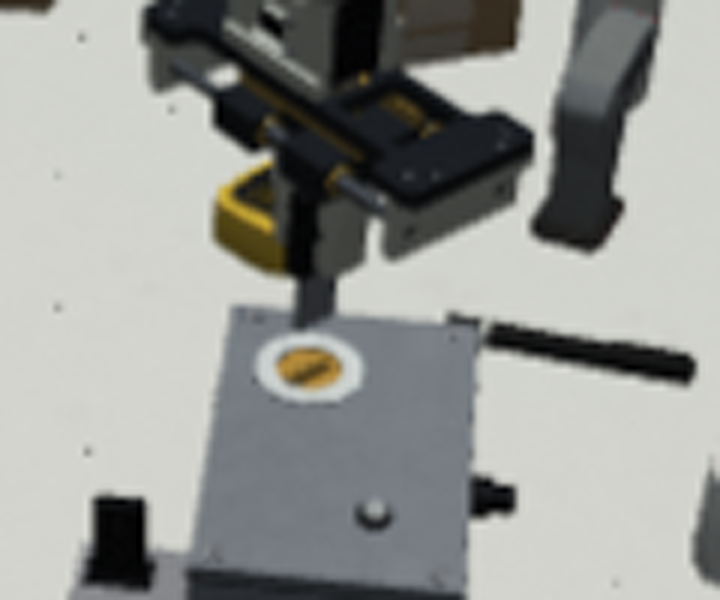

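```bash
python3 - <<'E'
from meas import *
c=np.load("side3.npz"); s=r.get_state(); t=s["tcp_pos"]; print(t*1000,s["eef_rot"])
im=c["pixels"].astype(int); w=cloud(c)
# orange plug ellipse -> centre
o=(im[...,0]-im[...,2]>50); o[:170]=0;o[184:]=0;o[:,:282]=0;o[:,300:]=0
v,u=np.nonzero(o); e=cv2.fitEllipse(cv2.convexHull(np.stack([u,v],1).astype(np.float32))); print("plug px",e)
L=im.min(-1)>175; L[:168]=0;L[184:]=0;L[:,:281]=0;L[:,302:]=0
v,u=np.nonzero(L|o); e2=cv2.fitEllipse(cv2.convexHull(np.stack([u,v],1).astype(np.float32))); print("bezel px",e2)
print("plug z60",onplane(c,e[0],.060)*1000,"bezel z63",onplane(c,e2[0],.063)*1000)
print("tip",[onplane(c,(292.2,169.3),t[2]-h)*1000 for h in(.040,.042)])
T=np.array([t[0],t[1],t[2]-.042,]); d=att(c).T@(T-c["position"]); print("expected tip px",c["cx"]-d[0]/d[2]*c["fx"],c["cy"]+d[1]/d[2]*c["fy"])
# dark slot pixels
g=im.sum(-1); print(g[170:185,284:300])
E
```

```text
[661.233   87.273  131.1412] [-179.9067    0.3246   32.842 ]
plug px ((291.1394348144531, 175.86936950683594), (6.285552024841309, 10.049125671386719), 95.19775390625)
bezel px ((291.159912109375, 175.88905334472656), (10.701415061950684, 17.01169204711914), 94.02902221679688)
plug z60 [662.8971  94.1834  60.    ] bezel z63 [662.3019  90.5085  63.    ]
tip [array([663.4336,  87.6076,  91.1412]), array([663.8828,  90.072 ,  89.1412])]
expected tip px 291.45080575538293 169.91742611641988
[[369 368 401 417 442 429 427 491 487 456 446 411 382 376 377 376]
 [404 459 521 545 606 616 620 628 619 588 580 529 471 414 382 377]
 [511 599 615 587 572 552 545 543 530 548 582 610 599 537 451 392]
 [597 616 579 457 417 370 342 315 307 364 454 539 615 624 571 463]
 [613 598 456 320 357 380 379 371 368 334 302 365 540 610 621 572]
 [615 567 398 357 374 364 360 316 301 256 274 335 399 573 621 624]
 [616 588 453 370 365 322 305 231 196 181 233 334 356 562 620 623]
 [616 614 508 349 302 224 195 183 207 277 346 372 457 585 620 620]
 [601 613 588 425 281 216 206 276 337 370 410 445 555 608 620 608]
 [522 583 611 570 477 446 423 443 450 471 521 573 613 619 589 535]
 [391 454 537 590 596 609 590 574 571 597 607 620 608 564 467 389]
 [369 321 366 464 484 534 557 545 540 541 538 546 518 399 369 375]
 [370 368 369 351 329 354 391 366 354 366 344 332 366 377 378 375]
 [370 365 365 366 366 366 364 365 369 369 372 375 379 373 375 376]
 [365 366 366 368 369 369 367 371 372 369 372 378 381 379 378 378]]
```

jog_arm(travel=[[0.001,-0.0012,0.012],[0.001,-0.0012,0.024],[0.001,-0.0012,0.036],[0.001,-0.0012,0.044],[0.001,-0.0012,0.05],[0.001,-0.0012,0.05],[0.001,-0.0012,0.05],[0.001,-0.0012,0.05],[0.001,-0.0012,0.05],[0.001,-0.0012,0.05]], dr=[[0,0,0],[0,0,0],[0,0,0],[0,0,0],[0,0,0],[0,0,0],[0,0,0],[0,0,0],[0,0,0],[0,0,0]], claw=[0,0,0,0,0,0,0,0,0,0])

```text
time_s: 17.25
tcp_pos: [0.6634, 0.0885, 0.1099]
eef_rot: [180.0, -0.0, 32.9]
contact_force: [0.1, 0.2, -1.6]
gripper_width: 0.012
gripper_force: 50.0
```

```bash
python3 st.py; python3 - <<'E'
from meas import *
c=cap("side"); np.savez("side4.npz",**c); im=c["pixels"]
print(r.get_state()["tcp_pos"]*1000)
b=im[145:195,262:322,::-1]; cv2.imwrite("pics/c4.png",cv2.resize(b,None,fx=12,fy=12,interpolation=cv2.INTER_CUBIC))
E
```

```text
t 17.25 p [663.4025  88.4629 109.9083] [179.9982  -0.0075  32.877 ] F tool [ 0.2226 -0.118   1.5631] M tool [-0.0489 -0.0057 -0.0194] w 0.01196329769479742 49.99698042869568
[663.4129  88.4688 109.8652]
```

View pics/c4.png

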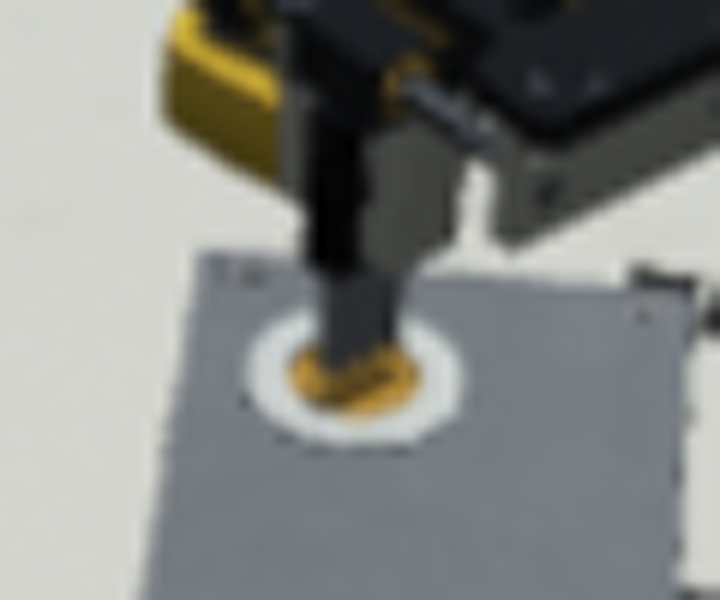

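jog_arm(travel=[[0.0008,-0.003,0.002],[0.0008,-0.003,0.005],[0.0008,-0.003,0.008],[0.0008,-0.003,0.011],[0.0008,-0.003,0.014],[0.0008,-0.003,0.017],[0.0008,-0.003,0.02],[0.0008,-0.003,0.0225],[0.0008,-0.003,0.0225],[0.0008,-0.003,0.0225]], dr=[[0,0,0],[0,0,0],[0,0,0],[0,0,0],[0,0,0],[0,0,0],[0,0,0],[0,0,0],[0,0,0],[0,0,0]], claw=[0,0,0,0,0,0,0,0,0,0])

```text
time_s: 18.55
tcp_pos: [0.6629, 0.09, 0.0986]
eef_rot: [180.0, -0.0, 32.9]
contact_force: [0.2, 0.3, -0.3]
gripper_width: 0.0117
gripper_force: 50.0
```

```bash
python3 st.py
```

```text
t 18.55 p [662.9446  89.964   98.6337] [179.9981  -0.0065  32.8779] F tool [ 0.3768 -0.1591  0.3351] M tool [-0.0877 -0.0026  0.0129] w 0.01171797736140384 49.99716818332672
```

jog_arm(travel=[[0,0,0.003],[0,0,0.006],[0,0,0.009],[0,0,0.012],[0,0,0.014],[0,0,0.016],[0,0,0.018],[0,0,0.02],[0,0,0.02],[0,0,0.02]], dr=[[0,0,0],[0,0,0],[0,0,0],[0,0,0],[0,0,0],[0,0,0],[0,0,0],[0,0,0],[0,0,0],[0,0,0]], claw=[0,0,0,0,0,0,0,0,0,0])

```text
time_s: 19.8
tcp_pos: [0.6637, 0.0897, 0.0897]
eef_rot: [179.9, -0.1, 32.9]
contact_force: [-0.5, -1.8, 6.2]
gripper_width: 0.012
gripper_force: 50.0
```

```bash
python3 st.py
```

```text
t 19.8 p [663.6959  89.7243  89.7153] [179.9392  -0.0855  32.8908] F tool [-1.4108  1.2466 -6.1734] M tool [-0.7792 -0.417   0.0169] w 0.012045703302234935 49.99909579753876
```

jog_arm(travel=[[0.0009,0.0012,0.004],[0.0009,0.0012,0.008],[0.0009,0.0012,0.012],[0.0009,0.0012,0.016],[0.0009,0.0012,0.019],[0.0009,0.0012,0.022],[0.0009,0.0012,0.024],[0.0009,0.0012,0.026],[0.0009,0.0012,0.028],[0.0009,0.0012,0.028]], dr=[[0,0,0],[0,0,0],[0,0,0],[0,0,0],[0,0,0],[0,0,0],[0,0,0],[0,0,0],[0,0,0],[0,0,0]], claw=[0,0,0,0,0,0,0,0,0,0], newtons=60)

```text
time_s: 21.05
tcp_pos: [0.6639, 0.0896, 0.0752]
eef_rot: [180.0, -0.0, 32.9]
contact_force: [0.3, -1.4, 5.4]
gripper_width: 0.0118
gripper_force: 60.0
```

```bash
python3 st.py
```

```text
t 21.05 p [663.9005  89.5693  75.186 ] [179.9733  -0.0409  32.8851] F tool [-0.5281  1.3599 -5.4032] M tool [-0.5359 -0.621  -0.02  ] w 0.011793372944020277 59.99951183795929
```

jog_arm(travel=[[0,0,0.003],[0,0,0.006],[0,0,0.009],[0,0,0.011],[0,0,0.013],[0,0,0.014],[0,0,0.015],[0,0,0.016],[0,0,0.016],[0,0,0.016]], dr=[[0,0,0],[0,0,0],[0,0,0],[0,0,0],[0,0,0],[0,0,0],[0,0,0],[0,0,0],[0,0,0],[0,0,0]], claw=[0,0,0,0,0,0,0,0,0,0])

```text
time_s: 22.3
tcp_pos: [0.664, 0.0895, 0.0691]
eef_rot: [179.9, -0.1, 32.9]
contact_force: [-6.9, -2.5, 18.6]
gripper_width: 0.012
gripper_force: 60.0
```

```bash
python3 st.py
```

```text
t 22.3 p [663.9672  89.5299  69.1012] [179.941   -0.0727  32.9165] F tool [ -7.0905  -1.5969 -18.6455] M tool [ 0.8377 -2.3824 -0.0126] w 0.012029402053551637 60.0026535987854
```

jog_arm(travel=[[0.0004,0,-0.002],[0.0004,0,-0.002],[0.0004,0,-0.002],[0.0004,0,-0.002],[0.0004,0,-0.002],[0.0004,0,-0.002],[0.0004,0,-0.002],[0.0004,0,-0.002],[0.0004,0,-0.002],[0.0004,0,-0.002]], dr=[[0,0,0.02],[0,0,0.045],[0,0,0.07],[0,0,0.095],[0,0,0.12],[0,0,0.145],[0,0,0.17],[0,0,0.195],[0,0,0.22],[0,0,0.24]], claw=[0,0,0,0,0,0,0,0,0,0])

```text
time_s: 23.55
tcp_pos: [0.6641, 0.0894, 0.0691]
eef_rot: [-180.0, -0.1, -53.7]
contact_force: [-3.1, -2.9, 13.5]
gripper_width: 0.0116
gripper_force: 60.0
```

```bash
python3 st.py
```

```text
t 23.55 p [664.0536  89.388   69.0941] [-179.9799   -0.0616  -53.7352] F tool [  0.5109   4.1442 -13.5503] M tool [-1.8175  0.0137 -0.1791] w 0.01162326569356203 60.01997888088226
```

jog_arm(travel=[[0,0,0],[0,0,0],[0,0,0],[0,0,0],[0,0,0],[0,0,0],[0,0,0],[0,0,0],[0,0,0],[0,0,0]], dr=[[0,0,0.005],[0,0,0.01],[0,0,0.015],[0,0,0.02],[0,0,0.024],[0,0,0.028],[0,0,0.03],[0,0,0.03],[0,0,0.03],[0,0,0.03]], claw=[0,0,0,0,0,0,0,0,0,0])

```text
time_s: 24.8
tcp_pos: [0.6637, 0.0892, 0.0691]
eef_rot: [180.0, -0.1, -64.2]
contact_force: [-4.7, -2.2, 13.5]
gripper_width: 0.0117
gripper_force: 60.1
```

```bash
python3 st.py
```

```text
t 24.8 p [663.7066  89.2322  69.0883] [179.9867  -0.0624 -64.242 ] F tool [ -0.0591   5.1987 -13.5314] M tool [-2.2406  0.21   -0.5527] w 0.011660246243829444 60.08844494819641
```

jog_arm(travel=[[0,0,0],[0,0,0],[0,0,0],[0,0,0],[0,0,0],[0,0,0],[0,0,0],[0,0,0],[0,0,0],[0,0,0]], dr=[[0,0,0.003],[0,0,0.006],[0,0,0.008],[0,0,0.008],[0,0,0.008],[0,0,0.008],[0,0,0.008],[0,0,0.008],[0,0,0.008],[0,0,0.008]], claw=[0,0,0,0,0,0,0,0,0,0])

```text
time_s: 26.05
tcp_pos: [0.6637, 0.0892, 0.0691]
eef_rot: [180.0, -0.1, -67.1]
contact_force: [-4.7, -3.6, 13.2]
gripper_width: 0.0123
gripper_force: 60.7
```

```bash
python3 st.py; python3 - <<'E'
from meas import *
x=np.array([.9778,-.2096,0]);y=np.array([.2096,.9778,0]); mo=np.array([.5966,-.005,0])
c=cap("side"); im=c["pixels"]; cv2.imwrite("pics/c5.png",cv2.resize(im[100:345,170:350,::-1],None,fx=2.4,fy=2.4,interpolation=cv2.INTER_CUBIC))
E
```

```text
t 26.05 p [663.7024  89.2429  69.1158] [179.9845  -0.0754 -67.0611] F tool [  1.4678   5.7208 -13.158 ] M tool [-2.1382  0.312  -1.0993] w 0.012305664086429217 60.700135231018066
```

View pics/c5.png

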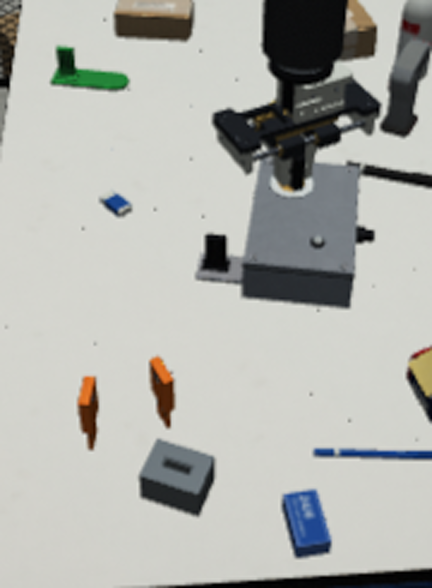

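The picture shows the tongue home at crop (215,265), the key held in the lock at (292,185), the rest empty and the bystanders where they were. The torque jumped from 0.18 to 1.1 N m, so the lock is at its stop.

```bash
python3 -c "
from plant import r
print(r.close_job())"
```

```text
the job is handed in; nothing more can be done
None
```

The job is handed in at about 26 s: the tongue is fully home, and the key is pushed down, turned clockwise to its stop and still gripped; the hand-in returned no verdict.

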